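Open the child-resistant sanitiser can

TASK

The crate-wash sanitiser has to be dosed: take the red child-resistant cap off the white can and stand it, right way up, on the floor of the steel rinse tray, then let go of it. Press the cap down while you turn it anticlockwise, because turning alone only clicks round; stop turning when it comes up against its stop, and lift it off only when it is free. Never force it, neither pressing, turning nor pulling, and leave the cup in the tray and the other goods where they are.

Things in the scene. Friction and masses are not known exactly. Their poses are not given: they have to be found in the camera images.
- cap_mid (a point): centre, half-way up, of the red ribbed push-and-turn cap done up on the can: 56 mm across, 30 mm high, about 0.08 kg, flat top 15 mm above this point, hollow below (it covers the top 15 mm of the neck). z axis up; x axis turns with the outer shell. Anticlockwise from above opens. Unpressed, the shell clicks round either way and the closure inside stays as it is, so strokes add up. At the stop it lifts straight off.
- cap: the same cap, origin at the centre of its foot. The shell drives the closure only while pressed well down: 3 mm against a spring (10 N), then 1 to 2 mm more on the seal, then solid; 15 to 22 N is right while turning. It may first rest on one of the 12 drive teeth and drop in within 30 degrees. Over light bumps 10 degrees apart it comes free after 20 to 55 degrees of driven turn (unseen how far); the stop is 14 degrees on.
- neck (a point): centre of the rim of the can's neck (37 mm across), on the neck's axis; the closed cap's centre lies within 1 mm of it. x axis along the can towards its handle, z up. The handle, 17 mm thick, runs along x from 55 to 139 mm behind this point, its top 4 mm higher than it; the can's shoulders are 41 mm lower
- can: the full white 5-litre can, 180 mm (x) by 130 mm (y), shoulders 195 mm high, fixed, standing in a black spill tray 250 x 200 mm, 35 mm high. Origin under its centre, 5 mm above the table; x axis towards the handle end; the neck is at x = -52 mm, its rim 236 mm up. Both trays change places from day to day
- dish_in (a point): centre of the floor of the open steel rinse tray, 260 mm (x) by 200 mm (y) outside, walls 3 mm thick and 22 mm high, fixed; the floor's top is 3 mm above the table. x axis along its long side towards the end where the dosing cup stands, z up
- cup_mid (a point): centre of a bystander: pale open dosing cup, 56 mm across, 58 mm high, standing in the rinse tray near its +x end; leave it alone
- tin_a_mid (a point): centre of a bystander: red tin, 75 mm across, 110 mm high; leave it alone
- tin_b_mid (a point): centre of a bystander: green tin, 75 mm across, 110 mm high; leave it alone
- box_a_mid (a point): centre of a bystander: yellow carton 60 x 130 mm, 170 mm high; leave it alone
- jar_mid (a point): centre of a bystander: brown glass jar, 72 mm across, 105 mm high; leave it alone
- spray_mid (a point): centre of a bystander: pale blue trigger spray bottle, 74 mm across, 213 mm high; this point 93 mm above its foot; leave it alone
- brush_mid (a point): centre of a bystander: blue scrubbing brush lying bristles down, 200 x 55 mm, 40 mm high; leave it alone

How it is judged:
On the way:
1. the cap is lifted clear of the can's neck (z of cap_mid in the frame of neck above 0.025 m and horizontal distance between cap_mid and neck below 0.08 m), for 0.1 s.
At the end, for the whole second after the job is handed in: The cap stands upright (within 6 degrees) on the floor of the rinse tray inside its walls, let go and at rest; the cup and the other goods are where they were (within 30 mm) (x of cap_mid in the frame of dish_in between -0.1 and 0.1 m and y of cap_mid in the frame of dish_in between -0.071 and 0.071 m and z of cap_mid in the frame of dish_in below 0.0175 m and angle between cap_mid's own z axis and vertical below 0.1 rad and linear speed of cap below 0.02 m/s and contact force between the fingers and cap below 0.1 N); the robot touches nothing.
It fails at once if the cap is forced: more than 70 N between the cap and the can (contact force between cap and can above 70 N).
It fails at once if the cup or another of the loose goods is moved more than 30 mm (distance of any of cup_mid, tin_a_mid, tin_b_mid, box_a_mid, jar_mid, spray_mid, brush_mid from where it was at the start of the episode above 0.03 m).
It also fails if it takes over 72 s, if anything falls off the work surface, if the arm or the gripper's body presses on something with over 40 N, if the wrist force passes 120 N, or if a joint passes its speed limit or range.

ROBOT

A 6-joint arm with a two-finger parallel gripper is mounted at the origin on the work surface. World frame = base frame: x ahead of the robot, y to its left, z up, the work surface at z = 0. Lengths are in m, angles in rad, forces in N, time in s.
With the tool pointing down it reaches from about 0.35 to 0.775 m from the base axis. Payload 7.3 kg.
Tool frame: the origin (TCP) lies midway between the tips of the shut fingers; the grasp point (between the pads) lies 19 mm behind it; z points along the fingers, y is the direction in which the jaws open and shut (so a half turn about z gives the same grasp; the last joint's range is limited). The gripper opens to 92 mm and grips with 3 to 60 N. Pads are 19 mm wide; open, the fingers measure 130 mm over their backs; the gripper's body (75 mm by 190 mm) begins 47 mm behind the grasp point.
Start: joints at [1.137, 0.342, 1.524, -0, 1.275, -0.146], TCP at [0.149, 0.503, 0.227] pointing down, gripper open.
Joint ranges: [-2.53, 2.53], [-0.77, 2.02], [0.04, 2.7], [-1, 4.14], [0.28, 2.66], [-3.11, 3.11]. Speed limits (rad/s): [2.57, 2.57, 3.14, 3.14, 3.14, 3.14].

INTERFACE

Orientations are given as [roll, pitch, yaw] about the fixed x, y, z axes, in that order (R = Rz(yaw) Ry(pitch) Rx(roll)).
In Python, from cell import robot, imaging gives the robot as it stands. The module is installed in compiled form; this text tells all that it offers.
- The arm moves only by the tool send_rows, never from a script. Its argument "plan" is a list of rows, each a list of 3 entries, a list of its own where there are three numbers: the shift along the world's x, y, z in m, then the turn, a rotation vector about the world's x, y, z in rad, then the closure in counts, from 0 (fully open) to 255 (shut). A call has 1 to 20 rows; each row shifts and turns the commanded pose from where the row before left it; what a row does not reach is not made up. A row lasts 1/10 s, in which the tool goes at most 50 mm and 8.59 degrees, less where a joint would pass 70% of its speed; a pose out of reach is approached as far as the arm can. A call is refused whole if a number of a shift passes 0.05 or a number of a turn 0.15, either way. A call with a gripper value outside its range is refused whole. The fingers move at their own pace and stop on an object; "newtons" is the grip in N (left out, the last holds). Time passes only in rows, so rows that do not move let the fingers close. It gives the time, the measured TCP pose, the force and the opening at its end, in the units of the state.
- robot.observe(): the state, without advancing time (a new reading comes with each control period).
- imaging.read_camera(name): name is "scene" or "top" or "wrist"; returns a dict with "pixels" (400x640x3 uint8, red, green, blue), "fx", "fy", "cx", "cy" (pixels), "world_from_camera" (4x4, takes a point from camera to world coordinates). Camera axes: x right, y down, z forward; pixel columns grow to the right and rows downward; lengths in m; the calibration is good to about 2 mm. A picture is of the moment at which its call begins. There is no depth.
- robot.hand_in(): hands the job in, once; it reports no verdict.
The state is a dict: "time": time; "qpos": joint angles; "qvel": joint speeds; "joint_efforts": joint torques, N m; "tool_pos": TCP position; "tool_rot": TCP orientation; "contact_force": force on the tool from outside, world axes, zero at the start; "torque": the same for the moment, N m; "opening": finger opening in m.
Only numpy, scipy, OpenCV 4.12 (cv2) and the standard library are available. Lean on these libraries where they do the work, as an engineer would, in place of code of your own. Each camera call takes 0.05 s, during which the arm holds its last target.

## Working session

There is one attempt and no reset: what is moved stays moved. The work goes in short steps, Python scripts to look and compute and a tool call to move; the robot and the scene stay as the last step left them, time stands still between calls to the robot, and variables do not carry over. Pictures are saved under pics/ and viewed, and the job is handed in when it is done.

Besides the shell and the picture viewer there is one more tool, called after ">>>" as name(argument=value, ...), one argument or row to a line, values as JSON. send_rows: Moves the arm, as the interface text tells. Its arguments: {"type":"object","properties":{"plan":{"type":"array"},"newtons":{"type":"number"}},"required":["plan"]}

```bash
mkdir -p pics; python3 - <<'E'
from cell import robot, imaging
import cv2,pickle
print(robot.observe())
for n in ["scene","top","wrist"]:
    d=imaging.read_camera(n); pickle.dump(d,open(f"pics/{n}0.pkl","wb"))
    cv2.imwrite(f"pics/{n}0.png",d["pixels"][:,:,::-1]); print(n,d["fx"],d["fy"],d["cx"],d["cy"],d["world_from_camera"].round(4).tolist())
E
```

```text
{'time': 0.0, 'qpos': array([ 1.13700332e+00,  3.42704875e-01,  1.52504428e+00, -3.75284022e-05,
        1.27539621e+00, -1.46040710e-01]), 'qvel': array([ 0.00151281,  0.00032548, -0.00209816,  0.00092433, -0.00049496,
        0.00076628]), 'joint_efforts': array([-1.50034080e-03, -4.31252396e+01, -2.44221425e+01,  7.14628561e-02,
        5.61212772e-02, -1.30061912e-04]), 'tool_pos': array([0.14882501, 0.50302479, 0.22604471]), 'tool_rot': array([-3.14005125e+00, -1.90449992e-04,  2.85385116e+00]), 'contact_force': array([-0.08408475,  0.38307169, -0.5242466 ]), 'torque': array([ 0.02127145, -0.0164179 , -0.01513762]), 'opening': 0.09154647295335591}
scene 469.2667701664076 469.2667701664076 318.726402675793 208.53564957306926 [[-0.0097, 0.8471, -0.5313, 1.3578], [0.9999, 0.0011, -0.0166, 0.0001], [-0.0135, -0.5314, -0.847, 1.3771], [0.0, 0.0, 0.0, 1.0]]
top 519.0336696979103 519.0336696979103 316.9099926914032 197.42333871969106 [[-0.0009, -0.9814, 0.192, 0.3037], [-1.0, 0.0009, 0.0, -0.0029], [-0.0002, -0.192, -0.9814, 1.594], [0.0, 0.0, 0.0, 1.0]]
wrist 279.0172104981889 279.0172104981889 317.84929615863 194.93357619797982 [[0.2837, 0.9223, 0.2626, 0.078], [0.9589, -0.2726, -0.0788, 0.5241], [-0.0011, 0.2741, -0.9617, 0.3835], [0.0, 0.0, 0.0, 1.0]]
```

View pics/scene0.png

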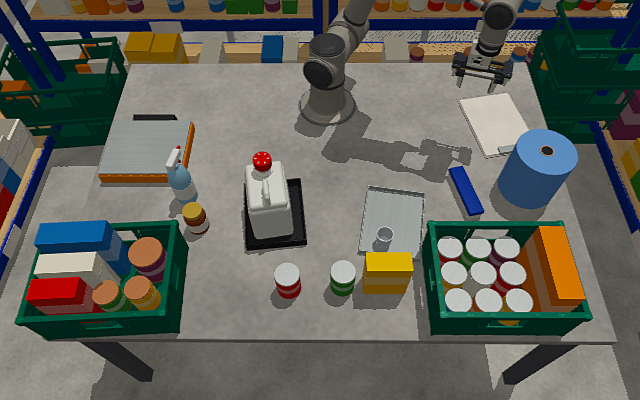

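View pics/top0.png

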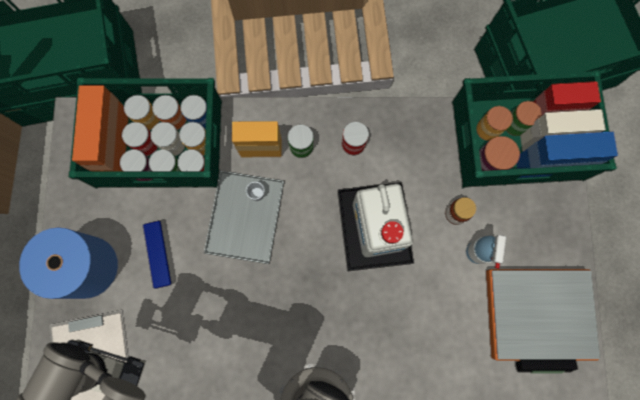

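View pics/wrist0.png

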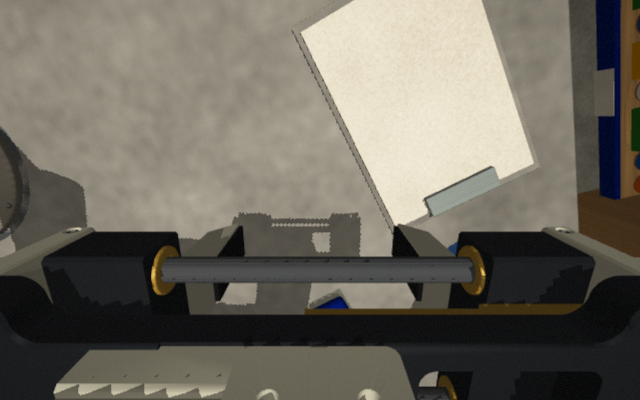

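The top view shows the red cap near (392,232), the rinse tray around (245,218) with the cup at (256,191), and the can handle running up from the cap. I'll enlarge these.

```bash
python3 - <<'E'
import cv2
a=cv2.imread("pics/top0.png")
cv2.imwrite("pics/c1.png",cv2.resize(a[170:280,330:420],None,fx=5,fy=5,interpolation=cv2.INTER_CUBIC))
cv2.imwrite("pics/c2.png",cv2.resize(a[165:270,200:290],None,fx=5,fy=5,interpolation=cv2.INTER_CUBIC))
a=cv2.imread("pics/scene0.png")
cv2.imwrite("pics/c3.png",cv2.resize(a[140:250,235:315],None,fx=5,fy=5,interpolation=cv2.INTER_CUBIC))
E
```

```text
(no output)
```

View pics/c1.png

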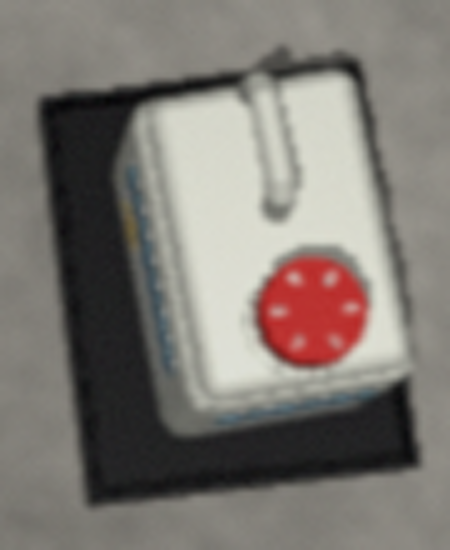

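View pics/c2.png

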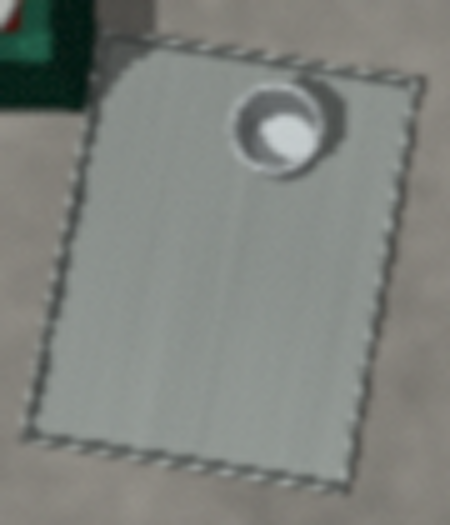

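View pics/c3.png

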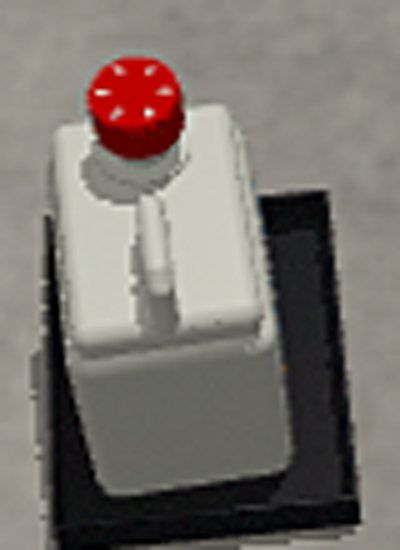

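```bash
cat > h.py <<'E'
import numpy as np,pickle
def ray(d,u,v):
    M=np.array(d["world_from_camera"]);r=M[:3,:3]@np.array([(u-d["cx"])/d["fx"],(v-d["cy"])/d["fy"],1]);return M[:3,3],r
def atz(d,u,v,z):
    o,r=ray(d,u,v);return o+r*(z-o[2])/r[2]
def tri(L):
    A=0;b=0
    for d,u,v in L:
        o,r=ray(d,u,v);r=r/np.linalg.norm(r);P=np.eye(3)-np.outer(r,r);A=A+P;b=b+P@o
    return np.linalg.solve(A,b)
E
python3 - <<'E'
from h import *
np.set_printoptions(precision=4,suppress=True)
t=pickle.load(open("pics/top0.pkl","rb"));s=pickle.load(open("pics/scene0.pkl","rb"))
c=lambda x,y,x0,y0:(x0+(x+.5)/5-.5,y0+(y+.5)/5-.5)
pt=c(315,310,330,170);ps=c(133.7,92,235,140)
print(tri([(t,*pt),(s,*ps)]),atz(t,*pt,.256),atz(s,*ps,.256))
C=[atz(t,*c(x,y,200,165),.022) for x,y in [(110,38),(425,80),(350,488),(27,435)]]
print(np.array(C),np.mean(C,0),[np.linalg.norm(C[i]-C[i-1]) for i in range(4)])
x=C[0]+C[1]-C[2]-C[3];print("tray yaw",np.arctan2(x[1],x[0]))
print("cup rim", atz(t,*c(278,128,200,165),.061))
h1=atz(t,*c(258,85,330,170),.245);h2=atz(t,*c(279,210,330,170),.245);print("handle",h1,h2)
h=h1-h2;print(np.arctan2(h[1],h[0]))
B=[atz(t,*c(x,y,330,170),.035) for x,y in [(40,100),(90,502),(418,465)]]
print("spill",B); 
for i in (0,2):
  e=B[i]-B[1];print(np.arctan2(e[1],e[0]),np.linalg.norm(e))
K=[atz(t,*c(x,y,330,170),.2) for x,y in [(145,105),(205,395),(408,365),(345,75)]]
print("can top",K)
E
```

```text
[ 0.4748 -0.1981  0.2573] [ 0.475  -0.1991  0.256 ] [ 0.4739 -0.1976  0.256 ]
[[0.6916 0.2941 0.022 ]
 [0.6646 0.0975 0.022 ]
 [0.4126 0.1399 0.022 ]
 [0.4446 0.3358 0.022 ]] [0.5534 0.2168 0.022 ] [np.float64(0.25050568393952255), np.float64(0.19844734505224443), np.float64(0.25559186205631984), np.float64(0.19852213016320125)]
tray yaw -0.16694912622398966
cup rim [0.626  0.1834 0.061 ]
handle [ 0.5968 -0.1738  0.245 ] [ 0.5294 -0.1832  0.245 ]
0.138650469457371
spill [array([ 0.6331, -0.0664,  0.035 ]), array([ 0.3883, -0.0941,  0.035 ]), array([ 0.4101, -0.2903,  0.035 ])]
0.11270548261463406 0.24636894119004235
-1.460378785091381 0.19742313340982715
can top [array([ 0.5954, -0.1172,  0.2   ]), array([ 0.4363, -0.1469,  0.2   ]), array([ 0.4524, -0.2565,  0.2   ]), array([ 0.6122, -0.2275,  0.2   ])]
```

>>> send_rows(
  plan=[
    [[0, 0, 0.05], [0, 0, 0], 0],
    [[0, 0, 0.05], [0, 0, 0], 0],
    [[0, 0, 0.05], [0, 0, 0], 0],
    [[0.031, -0.0375, 0], [0, 0, -0.147], 0],
    [[0.031, -0.0375, 0], [0, 0, -0.147], 0],
    [[0.031, -0.0375, 0], [0, 0, -0.147], 0],
    [[0.031, -0.0375, 0], [0, 0, -0.147], 0],
    [[0.031, -0.0375, 0], [0, 0, -0.147], 0],
    [[0.031, -0.0375, 0], [0, 0, -0.147], 0],
    [[0.031, -0.0375, 0], [0, 0, -0.147], 0],
    [[0.031, -0.0375, 0], [0, 0, -0.147], 0],
    [[0.008, -0.044, 0], [0, 0, -0.147], 0],
    [[0.008, -0.044, 0], [0, 0, -0.147], 0],
    [[0.008, -0.044, 0], [0, 0, -0.147], 0],
    [[0.008, -0.044, 0], [0, 0, -0.147], 0],
    [[0.008, -0.044, 0], [0, 0, -0.147], 0],
    [[0.008, -0.044, 0], [0, 0, -0.147], 0],
    [[0.008, -0.044, 0], [0, 0, -0.147], 0],
    [[0.008, -0.044, 0], [0, 0, -0.147], 0],
    [[0.008, -0.044, 0], [0, 0, -0.147], 0],
  ],
)

```text
time: 2.15
tool_pos: [0.4689, -0.1944, 0.3766]
tool_rot: [-3.141, 0.0, 0.348]
contact_force: [0.7, 0.3, -1.1]
opening: 0.0919
```

>>> send_rows(
  plan=[
    [[0, 0, 0], [0, 0, 0], 0],
    [[0, 0, 0], [0, 0, 0], 0],
  ],
)

```text
time: 2.35
tool_pos: [0.4688, -0.1932, 0.3759]
tool_rot: [-3.14, 0.001, 0.354]
contact_force: [0.1, 0.2, -0.2]
opening: 0.0916
```

```bash
python3 - <<'E'
from cell import robot, imaging
import cv2,pickle
o=robot.observe();print(o['time'],o['tool_pos'],o['tool_rot'],o['qpos'],o['contact_force'],o['torque'])
d=imaging.read_camera("wrist");pickle.dump(d,open("pics/w1.pkl","wb"))
cv2.imwrite("pics/w1.png",d["pixels"][:,:,::-1])
E
```

```text
2.35 [ 0.46877839 -0.19316401  0.37591417] [-3.13996048e+00  9.51681169e-04  3.53993529e-01] [-5.42294852e-01  2.39198529e-01  1.26384221e+00  2.76707124e-04
  1.64042099e+00  6.74527715e-01] [ 0.10229214  0.15269333 -0.24665863] [-0.09352779  0.13875665  0.0089013 ]
```

View pics/w1.png

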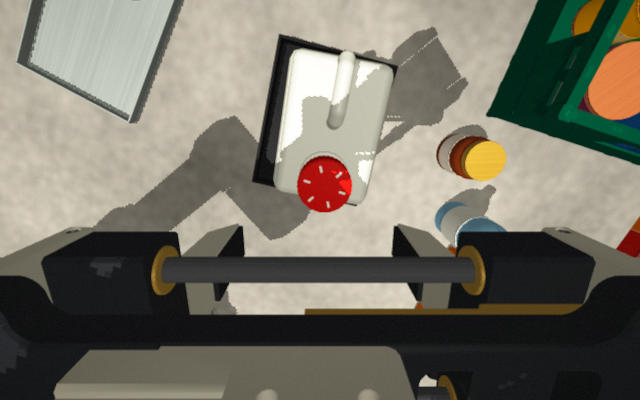

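```bash
python3 - <<'E'
import cv2
a=cv2.imread("pics/w1.png")
cv2.imwrite("pics/w1c.png",cv2.resize(a[145:220,285:365],None,fx=8,fy=8,interpolation=cv2.INTER_CUBIC))
E
```

```text
(no output)
```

View pics/w1c.png

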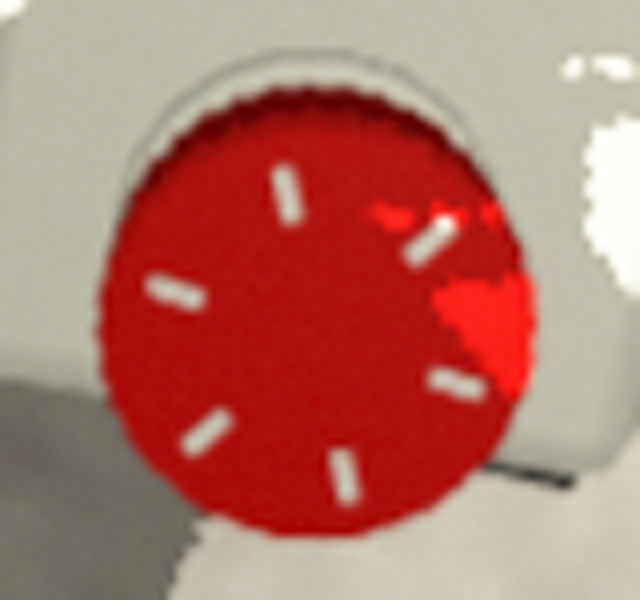

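```bash
python3 - <<'E'
from h import *
L=lambda n:pickle.load(open(f"pics/{n}.pkl","rb"))
w,t,s=L("w1"),L("top0"),L("scene0")
print(atz(w,324.2,186.7,.256), tri([(w,324.2,186.7),(t,392.6,231.6),(s,261.4,158.0)]),tri([(w,324.2,186.7),(s,261.4,158.0)]))
E
```

```text
[ 0.47427282 -0.19796705  0.256     ] [ 0.47472232 -0.1979608   0.25727645] [ 0.47438196 -0.19759962  0.25660721]
```

>>> send_rows(
  plan=[
    [[0.0055, -0.0047, -0.02], [0, 0, 0], 0],
    [[0, 0, -0.04], [0, 0, 0], 0],
    [[0, 0, -0.04], [0, 0, 0], 0],
    [[0, 0, -0.03], [0, 0, 0], 0],
    [[0, 0, -0.012], [0, 0, 0], 0],
    [[0, 0, 0], [0, 0, 0], 0],
    [[0, 0, 0], [0, 0, 0], 0],
  ],
)

```text
time: 3.1
tool_pos: [0.4753, -0.197, 0.2364]
tool_rot: [3.139, -0.002, 0.356]
contact_force: [0.3, -0.4, -0.8]
opening: 0.0922
```

```bash
python3 - <<'E'
from cell import robot, imaging
import cv2,pickle
o=robot.observe();print(o['time'],o['tool_pos'],o['tool_rot'],o['contact_force'],o['torque'])
d=imaging.read_camera("wrist");pickle.dump(d,open("pics/w2.pkl","wb"))
cv2.imwrite("pics/w2.png",d["pixels"][:,:,::-1])
E
```

```text
3.1 [ 0.47532603 -0.1970425   0.23644028] [ 3.13949143e+00 -1.68481108e-03  3.56130831e-01] [ 0.27394993 -0.43464148 -0.78552549] [-0.08325162  0.13219274 -0.02408205]
```

View pics/w2.png

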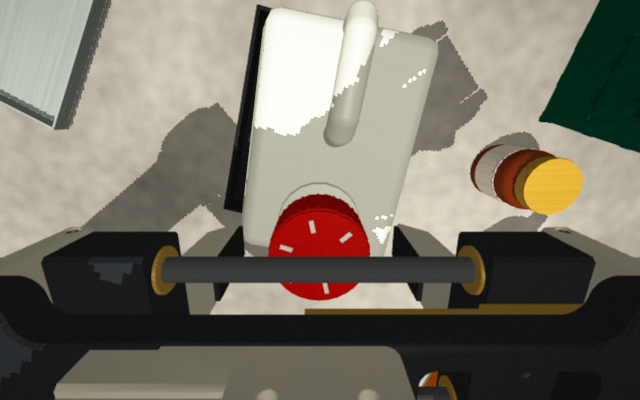

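The cap at (320,250) sits centred between the pads. I'll lower 12 mm and grip.

>>> send_rows(
  plan=[
    [[-0.0005, -0.0008, -0.012], [0, 0, 0], 0],
    [[0, 0, 0], [0, 0, 0], 0],
    [[0, 0, 0], [0, 0, 0], 100],
    [[0, 0, 0], [0, 0, 0], 255],
    [[0, 0, 0], [0, 0, 0], 255],
    [[0, 0, 0], [0, 0, 0], 255],
    [[0, 0, 0], [0, 0, 0], 255],
    [[0, 0, 0], [0, 0, 0], 255],
    [[0, 0, 0], [0, 0, 0], 255],
    [[0, 0, 0], [0, 0, 0], 255],
  ],
  newtons=55,
)

```text
time: 4.15
tool_pos: [0.474, -0.1981, 0.2228]
tool_rot: [3.141, -0.0, 0.355]
contact_force: [0.6, 0.0, 0.6]
opening: 0.0554
```

```bash
cat > ob.py <<'E'
from cell import robot
import numpy as np
np.set_printoptions(precision=4,suppress=True)
o=robot.observe();print(o['time'],o['tool_pos'],o['tool_rot'],'F',o['contact_force'],'T',o['torque'],'open',o['opening'],'q6',o['qpos'][5])
E
python3 ob.py
```

```text
4.15 [ 0.474  -0.1981  0.2228] [ 3.1415 -0.      0.3548] F [0.6093 0.0284 0.5856] T [-0.0709  0.169  -0.0145] open 0.05541050324023181 q6 0.6709498562901798
```

Gripped at 55.4 mm opening, with forces near zero. Now I'll press down in small steps.

>>> send_rows(
  plan=[
    [[0, 0, -0.001], [0, 0, 0], 255],
    [[0, 0, -0.001], [0, 0, 0], 255],
    [[0, 0, -0.001], [0, 0, 0], 255],
    [[0, 0, 0], [0, 0, 0], 255],
  ],
)

```text
time: 4.55
tool_pos: [0.4742, -0.1981, 0.2205]
tool_rot: [3.141, -0.001, 0.355]
contact_force: [-2.6, 1.6, 7.5]
opening: 0.0552
```

>>> send_rows(
  plan=[
    [[0, 0, -0.001], [0, 0, 0], 255],
    [[0, 0, 0], [0, 0, 0], 255],
  ],
)

```text
time: 4.75
tool_pos: [0.4743, -0.1982, 0.2199]
tool_rot: [3.14, -0.001, 0.355]
contact_force: [-2.2, 1.6, 8.6]
opening: 0.0555
```

>>> send_rows(
  plan=[
    [[0, 0, -0.001], [0, 0, 0], 255],
    [[0, 0, 0], [0, 0, 0], 255],
    [[0, 0, 0], [0, 0, 0], 255],
  ],
)

```text
time: 5.05
tool_pos: [0.4744, -0.1983, 0.2192]
tool_rot: [3.14, -0.001, 0.355]
contact_force: [-2.0, 1.6, 10.4]
opening: 0.0553
```

>>> send_rows(
  plan=[
    [[0, 0, -0.0005], [0, 0, 0], 255],
    [[0, 0, 0], [0, 0, 0], 255],
  ],
)

```text
time: 5.25
tool_pos: [0.4745, -0.1983, 0.2188]
tool_rot: [3.139, -0.002, 0.355]
contact_force: [-1.5, 1.3, 11.1]
opening: 0.0555
```

>>> send_rows(
  plan=[
    [[0, 0, -0.001], [0, 0, 0], 255],
    [[0, 0, 0], [0, 0, 0], 255],
  ],
)

```text
time: 5.45
tool_pos: [0.4745, -0.1984, 0.218]
tool_rot: [3.139, -0.002, 0.355]
contact_force: [-3.3, 1.3, 12.8]
opening: 0.0555
```

>>> send_rows(
  plan=[
    [[0, 0, -0.0005], [0, 0, 0], 255],
    [[0, 0, 0], [0, 0, 0], 255],
  ],
)

```text
time: 5.65
tool_pos: [0.4746, -0.1984, 0.2177]
tool_rot: [3.139, -0.002, 0.355]
contact_force: [-3.4, 2.2, 14.2]
opening: 0.0551
```

>>> send_rows(
  plan=[
    [[0, 0, -0.0015], [0, 0, 0], 255],
    [[0, 0, 0], [0, 0, 0], 255],
    [[0, 0, 0], [0, 0, 0], 255],
  ],
)

```text
time: 5.95
tool_pos: [0.4747, -0.1985, 0.2169]
tool_rot: [3.138, -0.003, 0.355]
contact_force: [-2.4, 1.6, 16.7]
opening: 0.0555
```

```bash
python3 ob.py
```

```text
5.95 [ 0.4747 -0.1985  0.2169] [ 3.138  -0.0027  0.3549] F [-2.4467  1.6428 16.6654] T [ 0.2306  0.7283 -0.0212] open 0.055518423215472394 q6 0.6710389040384745
```

>>> send_rows(
  plan=[
    [[0, 0, -0.0005], [0, 0, 0.04], 255],
    [[0, 0, 0], [0, 0, 0.04], 255],
    [[0, 0, 0], [0, 0, 0.04], 255],
    [[0, 0, 0], [0, 0, 0], 255],
  ],
)

```text
time: 6.35
tool_pos: [0.4749, -0.199, 0.2164]
tool_rot: [3.137, -0.002, 0.476]
contact_force: [-3.4, 0.4, 16.7]
opening: 0.0552
```

```bash
python3 ob.py
```

```text
6.35 [ 0.4749 -0.199   0.2164] [ 3.1366 -0.0021  0.4759] F [-3.3535  0.4287 16.6515] T [-0.0392  0.6796 -0.0317] open 0.05522963709165064 q6 0.5498991653531486
```

>>> send_rows(
  plan=[
    [[0, 0, 0], [0, 0, 0.04], 255],
    [[0, 0, 0], [0, 0, 0.04], 255],
    [[0, 0, 0], [0, 0, 0.04], 255],
    [[0, 0, 0], [0, 0, 0], 255],
  ],
)

```text
time: 6.75
tool_pos: [0.4749, -0.1991, 0.2163]
tool_rot: [3.136, -0.001, 0.596]
contact_force: [-3.5, -1.5, 16.4]
opening: 0.0555
```

```bash
python3 ob.py; python3 - <<'E'
from cell import imaging
import cv2
d=imaging.read_camera("wrist")
cv2.imwrite("pics/w3.png",cv2.resize(d["pixels"][180:310,230:410,::-1],None,fx=4,fy=4))
cv2.imwrite("pics/w2c.png",cv2.resize(cv2.imread("pics/w2.png")[180:310,230:410],None,fx=4,fy=4))
E
```

```text
6.75 [ 0.4749 -0.1991  0.2163] [ 3.1364 -0.0014  0.5957] F [-3.4854 -1.5264 16.3794] T [-0.1518  0.689  -0.0908] open 0.05554962735356681 q6 0.4300761038656043
```

View pics/w3.png

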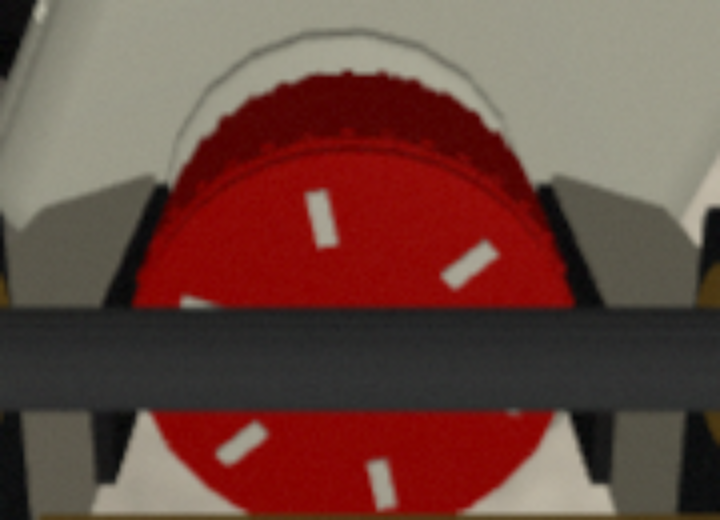

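View pics/w2c.png

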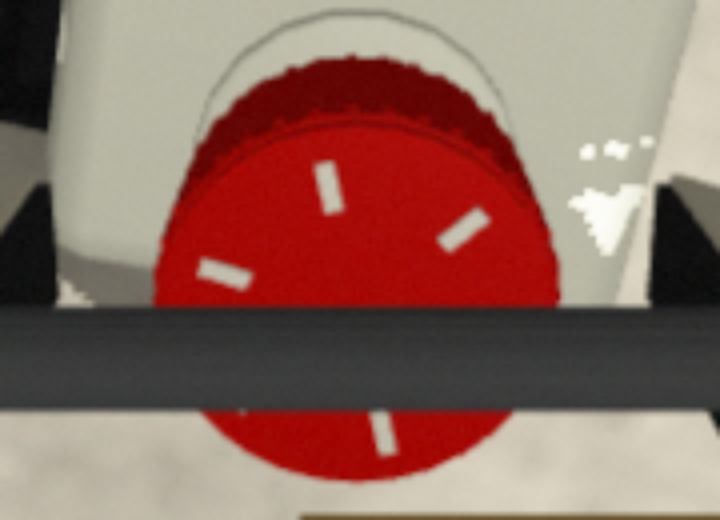

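The marks in the wrist view keep their place relative to the fingers, so the cap turns with the gripper and isn't slipping. I'll continue.

>>> send_rows(
  plan=[
    [[0, 0, 0], [0, 0, 0.04], 255],
    [[0, 0, 0], [0, 0, 0.04], 255],
    [[0, 0, 0], [0, 0, 0.04], 255],
    [[0, 0, 0], [0, 0, 0], 255],
  ],
)

```text
time: 7.2
tool_pos: [0.4751, -0.1992, 0.2164]
tool_rot: [3.136, -0.001, 0.716]
contact_force: [-2.1, -0.9, 16.0]
opening: 0.0556
```

```bash
python3 ob.py
```

```text
7.2 [ 0.4751 -0.1992  0.2164] [ 3.1358 -0.001   0.7158] F [-2.1495 -0.8524 15.9762] T [-0.1303  0.5788 -0.0502] open 0.05564327941981531 q6 0.30990188270706664
```

>>> send_rows(
  plan=[
    [[-0.0005, 0.0005, -0.0012], [0, 0, 0.04], 255],
    [[0, 0, 0], [0, 0, 0.04], 255],
    [[0, 0, 0], [0, 0, 0.04], 255],
  ],
)

```text
time: 7.5
tool_pos: [0.475, -0.1996, 0.2159]
tool_rot: [3.133, 0.0, 0.836]
contact_force: [-2.8, -3.4, 19.3]
opening: 0.0554
```

```bash
python3 ob.py
```

```text
7.5 [ 0.475  -0.1996  0.2159] [3.1332 0.0001 0.8361] F [-2.7772 -3.4357 19.3308] T [-0.4405  0.6495 -0.0164] open 0.0554373281096949 q6 0.18973549333919468
```

>>> send_rows(
  plan=[
    [[0, 0, 0], [0, 0, 0.04], 255],
    [[0, 0, 0], [0, 0, 0.04], 255],
  ],
)

```text
time: 7.7
tool_pos: [0.4755, -0.1996, 0.216]
tool_rot: [3.132, 0.0, 0.916]
contact_force: [-0.1, -2.2, 17.9]
opening: 0.0556
```

```bash
python3 ob.py
```

```text
7.7 [ 0.4755 -0.1996  0.216 ] [3.1325 0.0001 0.9158] F [-0.1313 -2.2107 17.9323] T [-0.4789  0.2346 -0.2261] open 0.055602851898394735 q6 0.10988891323181788
```

>>> send_rows(
  plan=[
    [[-0.0004, 0.0004, 0], [0, 0, 0.04], 255],
    [[0, 0, 0], [0, 0, 0.04], 255],
  ],
)

```text
time: 7.9
tool_pos: [0.4753, -0.1995, 0.216]
tool_rot: [3.132, 0.001, 0.996]
contact_force: [0.3, -3.3, 17.8]
opening: 0.0557
```

```bash
python3 ob.py
```

```text
7.9 [ 0.4753 -0.1995  0.216 ] [3.1316 0.001  0.996 ] F [ 0.3336 -3.3377 17.8116] T [-0.5306  0.2173 -0.0212] open 0.055659120981387145 q6 0.029985756777564074
```

>>> send_rows(
  plan=[
    [[0, 0, 0], [0, 0, 0.04], 255],
    [[0, 0, 0], [0, 0, 0.04], 255],
  ],
)

```text
time: 8.1
tool_pos: [0.4754, -0.1992, 0.216]
tool_rot: [3.132, 0.001, 1.076]
contact_force: [-0.2, -3.0, 17.0]
opening: 0.0556
```

```bash
python3 ob.py
```

```text
8.1 [ 0.4754 -0.1992  0.216 ] [3.1318 0.0012 1.0758] F [-0.2042 -2.9581 16.9858] T [-0.4419 -0.0206 -0.188 ] open 0.0555795886625676 q6 -0.049886072208513633
```

>>> send_rows(
  plan=[
    [[0, 0, 0], [0, 0, 0.04], 255],
    [[0, 0, 0], [0, 0, 0.04], 255],
  ],
)

```text
time: 8.3
tool_pos: [0.4757, -0.1993, 0.2161]
tool_rot: [3.131, 0.002, 1.156]
contact_force: [1.0, -2.7, 18.1]
opening: 0.0558
```

```bash
python3 ob.py
```

```text
8.3 [ 0.4757 -0.1993  0.2161] [3.1313 0.002  1.1559] F [ 1.0174 -2.7116 18.0716] T [-0.5313  0.0157 -0.0342] open 0.05577017080847432 q6 -0.1299026087378204
```

>>> send_rows(
  plan=[
    [[-0.0004, 0, 0], [0, 0, 0.04], 255],
    [[0, 0, 0], [0, 0, 0.04], 255],
  ],
)

```text
time: 8.5
tool_pos: [0.4752, -0.1993, 0.216]
tool_rot: [3.132, 0.003, 1.236]
contact_force: [1.2, -3.7, 18.7]
opening: 0.0557
```

```bash
python3 ob.py
```

```text
8.5 [ 0.4752 -0.1993  0.216 ] [3.1317 0.0028 1.2362] F [ 1.1642 -3.7491 18.7111] T [-0.4318  0.086  -0.0582] open 0.05572912221365404 q6 -0.21057166681172562
```

>>> send_rows(
  plan=[
    [[0, 0, 0], [0, 0, 0.04], 255],
    [[0, 0, 0], [0, 0, 0.04], 255],
  ],
)

```text
time: 8.7
tool_pos: [0.4757, -0.199, 0.2161]
tool_rot: [3.131, 0.003, 1.316]
contact_force: [2.2, -1.0, 16.9]
opening: 0.0556
```

```bash
python3 ob.py
```

```text
8.7 [ 0.4757 -0.199   0.2161] [3.1309 0.0029 1.3159] F [ 2.1908 -1.0423 16.9446] T [-0.3138 -0.1518 -0.111 ] open 0.05562467945979859 q6 -0.2902975967566772
```

>>> send_rows(
  plan=[
    [[0, 0, 0], [0, 0, 0.04], 255],
  ],
)

```text
time: 8.8
tool_pos: [0.4755, -0.1988, 0.2161]
tool_rot: [3.132, 0.003, 1.356]
contact_force: [2.5, -0.1, 18.3]
opening: 0.0553
```

```bash
python3 ob.py
```

```text
8.8 [ 0.4755 -0.1988  0.2161] [3.1317 0.003  1.3559] F [ 2.4556 -0.1085 18.2571] T [ 0.0584 -0.2368 -0.2019] open 0.055263573051565346 q6 -0.33024335833033763
```

>>> send_rows(
  plan=[
    [[0, 0, 0], [0, 0, 0.04], 255],
  ],
)

```text
time: 8.9
tool_pos: [0.4753, -0.1983, 0.216]
tool_rot: [3.133, 0.002, 1.396]
contact_force: [2.1, 1.3, 20.1]
opening: 0.0552
```

```bash
python3 ob.py
```

```text
8.9 [ 0.4753 -0.1983  0.216 ] [3.1325 0.0024 1.3959] F [ 2.0515  1.2584 20.1367] T [ 0.2259  0.1557 -0.2182] open 0.05516961849112631 q6 -0.37021679830971355
```

>>> send_rows(
  plan=[
    [[0, 0, 0], [0, 0, 0.04], 255],
  ],
)

```text
time: 9.0
tool_pos: [0.475, -0.1981, 0.2161]
tool_rot: [3.133, 0.003, 1.436]
contact_force: [-0.2, 2.2, 20.7]
opening: 0.0553
```

```bash
python3 ob.py
```

```text
9.0 [ 0.475  -0.1981  0.2161] [3.1334 0.0025 1.4358] F [-0.1579  2.21   20.7494] T [ 0.2884  0.1355 -0.4268] open 0.05529519773891593 q6 -0.4100307697661365
```

>>> send_rows(
  plan=[
    [[0, 0, 0], [0, 0, 0.04], 255],
  ],
)

```text
time: 9.1
tool_pos: [0.4748, -0.198, 0.2162]
tool_rot: [3.134, 0.003, 1.475]
contact_force: [-0.7, 1.9, 20.4]
opening: 0.0558
```

```bash
python3 ob.py
```

```text
9.1 [ 0.4748 -0.198   0.2162] [3.1338 0.0028 1.4753] F [-0.704   1.8871 20.3816] T [ 0.2084  0.2344 -0.7435] open 0.055805806209723634 q6 -0.44960980793990885
```

The torque has climbed steadily to 0.74 N·m, against at most 0.23 over the bumps, so this is the stop. I'll ease off the twist and pressure, then try a gentle lift.

>>> send_rows(
  plan=[
    [[0, 0, 0.001], [0, 0, -0.03], 255],
    [[0, 0, 0.002], [0, 0, -0.03], 255],
    [[0, 0, 0.002], [0, 0, 0], 255],
    [[0, 0, 0.002], [0, 0, 0], 255],
    [[0, 0, 0.001], [0, 0, 0], 255],
    [[0, 0, 0], [0, 0, 0], 255],
  ],
)

```text
time: 9.7
tool_pos: [0.4737, -0.1978, 0.2217]
tool_rot: [3.138, 0.001, 1.415]
contact_force: [1.4, -0.4, 6.2]
opening: 0.0553
```

```bash
python3 ob.py
```

```text
9.7 [ 0.4737 -0.1978  0.2217] [3.138  0.0014 1.4146] F [ 1.3546 -0.4286  6.1586] T [-0.1692 -0.0731 -0.0319] open 0.055308709696718826 q6 -0.3888395766324268
```

>>> send_rows(
  plan=[
    [[0, 0, 0.001], [0, 0, 0], 255],
    [[0, 0, 0.001], [0, 0, 0], 255],
    [[0, 0, 0.001], [0, 0, 0], 255],
  ],
)

```text
time: 10.0
tool_pos: [0.4733, -0.1976, 0.2236]
tool_rot: [3.14, 0.001, 1.415]
contact_force: [4.4, -2.1, -0.7]
opening: 0.0555
```

```bash
python3 ob.py
```

```text
10.0 [ 0.4733 -0.1976  0.2236] [3.1399 0.0006 1.4147] F [ 4.3579 -2.0935 -0.676 ] T [-0.4855 -0.6315  0.0313] open 0.05549320609451841 q6 -0.38890289276241063
```

>>> send_rows(
  plan=[
    [[0.001, -0.0005, 0.001], [0, 0, 0], 255],
    [[0, 0, 0.001], [0, 0, 0], 255],
    [[0, 0, 0.001], [0, 0, 0], 255],
  ],
)

```text
time: 10.3
tool_pos: [0.4734, -0.1975, 0.2259]
tool_rot: [-3.14, -0.001, 1.415]
contact_force: [1.5, -1.4, -2.7]
opening: 0.0552
```

```bash
python3 ob.py
```

```text
10.3 [ 0.4734 -0.1975  0.2259] [-3.1402 -0.0005  1.4147] F [ 1.4894 -1.4374 -2.6705] T [-0.3773 -0.2777  0.0074] open 0.05523381575967434 q6 -0.3887050840574782
```

>>> send_rows(
  plan=[
    [[0, 0, 0.002], [0, 0, 0], 255],
    [[0, 0, 0.002], [0, 0, 0], 255],
  ],
)

```text
time: 10.5
tool_pos: [0.4735, -0.1975, 0.2305]
tool_rot: [-3.141, -0.0, 1.415]
contact_force: [1.4, -1.9, -1.7]
opening: 0.0555
```

```bash
python3 ob.py
```

```text
10.5 [ 0.4735 -0.1975  0.2305] [-3.1408 -0.0004  1.4148] F [ 1.3686 -1.8986 -1.7454] T [-0.238  -0.113   0.0364] open 0.05550106060132174 q6 -0.38874716431301237
```

The cap lifts freely. I'll raise it straight up and look.

>>> send_rows(
  plan=[
    [[0, 0, 0.005], [0, 0, 0], 255],
    [[0, 0, 0.01], [0, 0, 0], 255],
    [[0, 0, 0.015], [0, 0, 0], 255],
    [[0, 0, 0.02], [0, 0, 0], 255],
    [[0, 0, 0.02], [0, 0, 0], 255],
    [[0, 0, 0.02], [0, 0, 0], 255],
    [[0, 0, 0.02], [0, 0, 0], 255],
    [[0, 0, 0], [0, 0, 0], 255],
  ],
)

```text
time: 11.3
tool_pos: [0.4744, -0.198, 0.344]
tool_rot: [3.136, 0.002, 1.415]
contact_force: [-1.1, -0.3, -0.7]
opening: 0.0558
```

```bash
python3 ob.py; python3 - <<'E'
from cell import imaging
import cv2
d=imaging.read_camera("wrist");cv2.imwrite("pics/w4.png",d["pixels"][:,:,::-1])
d=imaging.read_camera("scene");cv2.imwrite("pics/s4.png",cv2.resize(d["pixels"][80:260,200:400,::-1],None,fx=3,fy=3))
E
```

```text
11.3 [ 0.4744 -0.198   0.344 ] [3.1361 0.0022 1.4149] F [-1.064  -0.3114 -0.7426] T [-0.1045 -0.0021  0.0155] open 0.055775640839126076 q6 -0.3887264775761631
```

View pics/w4.png

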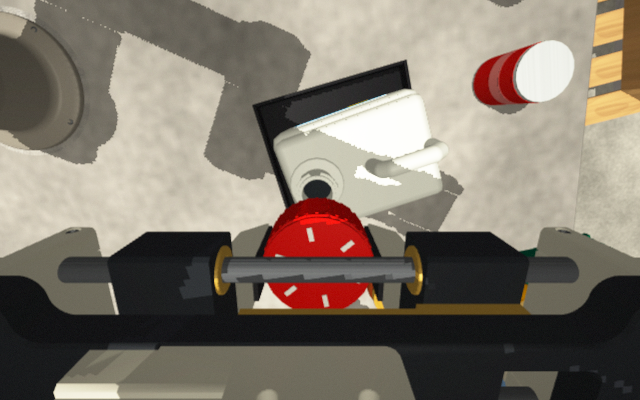

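View pics/s4.png

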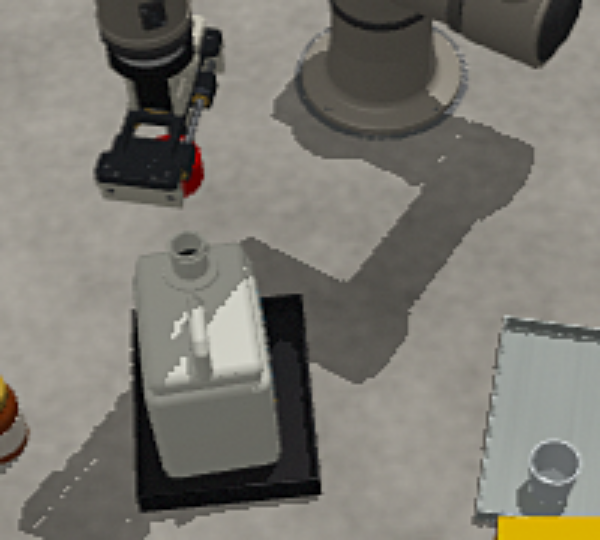

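```bash
python3 - <<'E'
import cv2
a=cv2.imread("pics/w4.png")
cv2.imwrite("pics/w4c.png",cv2.resize(a[190:315,250:390],None,fx=5,fy=5,interpolation=cv2.INTER_CUBIC))
E
```

```text
(no output)
```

View pics/w4c.png

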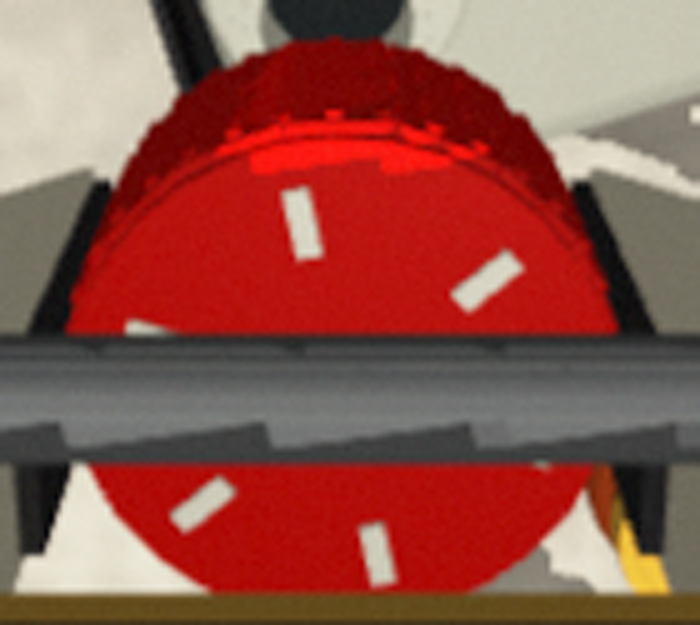

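```bash
python3 - <<'E'
from h import *
from scipy.spatial.transform import Rotation as R
w=pickle.load(open("pics/w2.pkl","rb"))
T=np.eye(4);T[:3,:3]=R.from_euler('xyz',[3.13949,-.00168,.35613]).as_matrix();T[:3,3]=[.47533,-.19704,.23644]
d=dict(w);d["world_from_camera"]=np.linalg.inv(T)@np.array(w["world_from_camera"])
# marks in tool frame, plane z=h: find h with opposite-mark midpoint at x=0 & ring sizes equal
P=[(250+302.5/5-.5,190+224.5/5-.5),(250+378.5/5-.5,190+554.5/5-.5),(250+487.5/5-.5,190+282.5/5-.5),(250+203.5/5-.5,190+504.5/5-.5)]
for h in [-.03,-.033,-.036,-.039]:
    q=[atz(d,*p,h) for p in P]
    print(h,(q[0]+q[1])/2,(q[2]+q[3])/2,np.linalg.norm(q[0]-q[1]))
w1=pickle.load(open("pics/w1.pkl","rb"))
# ring diameter true, from w1 at z .256
p=lambda x,y:(285+(x+.5)/8-.5,145+(y+.5)/8-.5)
print(np.linalg.norm(atz(w1,*p(287,195),.2565)-atz(w1,*p(345,477),.2565)),np.linalg.norm(atz(w1,*p(430,240),.2565)-atz(w1,*p(207,433),.2565)))
E
```

```text
-0.03 [-0.00185565  0.00015065 -0.03      ] [-0.00193907  0.00016615 -0.03      ] 0.03880086526714151
-0.033 [-7.74732664e-05  1.50042682e-04 -3.30000000e-02] [-0.00015892  0.00016518 -0.033     ] 0.0378869771736891
-0.036 [ 0.0017007   0.00014944 -0.036     ] [ 0.00162122  0.00016421 -0.036     ] 0.036973089080236686
-0.039 [ 0.00347888  0.00014883 -0.039     ] [ 0.00340136  0.00016324 -0.039     ] 0.0360592009867843
0.037954204241447395 0.03809993013024222
```

>>> send_rows(
  plan=[
    [[0.0033, 0.047, 0], [0, 0, 0.1417], 255],
    [[0.0033, 0.047, 0], [0, 0, 0.1417], 255],
    [[0.0033, 0.047, 0], [0, 0, 0.1417], 255],
    [[0.0033, 0.047, 0], [0, 0, 0.1417], 255],
    [[0.0033, 0.047, 0], [0, 0, 0.1417], 255],
    [[0.0033, 0.047, 0], [0, 0, 0.1417], 255],
    [[0.0033, 0.047, 0], [0, 0, 0.1417], 255],
    [[0.0033, 0.047, 0], [0, 0, 0.1417], 255],
    [[0.0033, 0.047, 0], [0, 0, 0.1417], 255],
    [[0, 0, 0], [0, 0, 0.1417], 255],
    [[0, 0, 0], [0, 0, 0.1417], 255],
    [[0, 0, -0.03], [0, 0, 0], 255],
    [[0, 0, -0.04], [0, 0, 0], 255],
    [[0, 0, -0.04], [0, 0, 0], 255],
    [[0, 0, -0.04], [0, 0, 0], 255],
    [[0, 0, -0.04], [0, 0, 0], 255],
    [[0, 0, -0.04], [0, 0, 0], 255],
    [[0, 0, 0], [0, 0, 0], 255],
    [[0, 0, 0], [0, 0, 0], 255],
  ],
)

```text
time: 13.3
tool_pos: [0.5029, 0.2252, 0.1103]
tool_rot: [-3.141, -0.002, 2.973]
contact_force: [0.5, 0.6, -0.4]
opening: 0.0557
```

```bash
python3 ob.py; python3 - <<'E'
from cell import imaging
import cv2
d=imaging.read_camera("top");cv2.imwrite("pics/t5.png",cv2.resize(d["pixels"][120:300,150:350,::-1],None,fx=3,fy=3))
d=imaging.read_camera("scene");cv2.imwrite("pics/s5.png",cv2.resize(d["pixels"][120:300,300:500,::-1],None,fx=3,fy=3))
E
```

```text
13.3 [0.5029 0.2252 0.1103] [-3.1407 -0.002   2.9735] F [ 0.4968  0.6152 -0.3561] T [ 0.014  -0.0226  0.0333] open 0.05568117014997804 q6 -1.1208630694557777
```

View pics/t5.png

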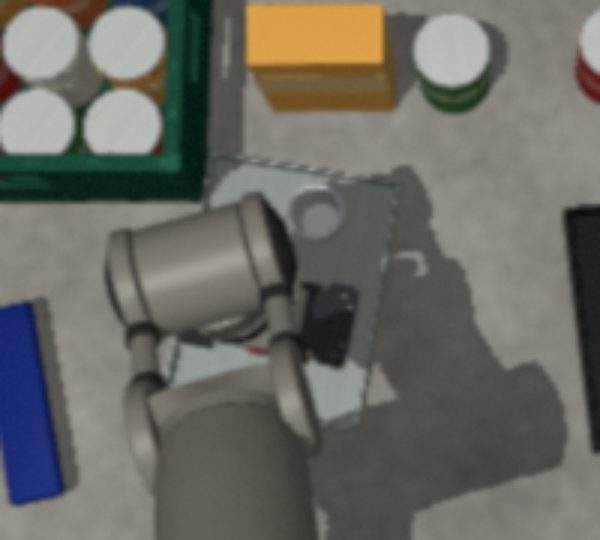

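View pics/s5.png

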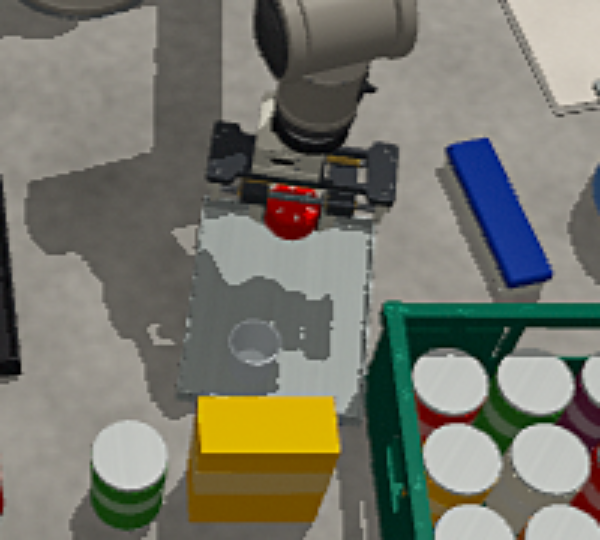

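>>> send_rows(
  plan=[
    [[0, 0, -0.03], [0, 0, 0], 255],
    [[0, 0, -0.03], [0, 0, 0], 255],
    [[0, 0, -0.025], [0, 0, 0], 255],
    [[0, 0, -0.012], [0, 0, 0], 255],
    [[0, 0, 0], [0, 0, 0], 255],
    [[0, 0, 0], [0, 0, 0], 255],
    [[0, 0, 0], [0, 0, 0], 255],
  ],
)

```text
time: 14.1
tool_pos: [0.5046, 0.2257, 0.0153]
tool_rot: [3.14, 0.003, 2.973]
contact_force: [0.1, 0.4, -1.0]
opening: 0.0558
```

```bash
python3 ob.py
```

```text
14.1 [0.5046 0.2257 0.0153] [3.1401 0.0029 2.9735] F [ 0.1146  0.4231 -1.0379] T [ 0.0137 -0.005  -0.0017] open 0.0558220428491443 q6 -1.1208740573015177
```

>>> send_rows(
  plan=[
    [[0, 0, -0.006], [0, 0, 0], 255],
    [[0, 0, -0.003], [0, 0, 0], 255],
    [[0, 0, 0], [0, 0, 0], 255],
    [[0, 0, 0], [0, 0, 0], 255],
  ],
)

```text
time: 14.5
tool_pos: [0.5033, 0.2253, 0.0045]
tool_rot: [3.142, -0.0, 2.973]
contact_force: [-0.6, -0.0, -1.0]
opening: 0.0555
```

>>> send_rows(
  plan=[
    [[0, 0, -0.001], [0, 0, 0], 255],
    [[0, 0, 0], [0, 0, 0], 255],
  ],
)

```text
time: 14.7
tool_pos: [0.5034, 0.2253, 0.0035]
tool_rot: [3.142, -0.0, 2.973]
contact_force: [0.4, -0.1, -1.4]
opening: 0.0557
```

>>> send_rows(
  plan=[
    [[0, 0, 0], [0, 0, 0], 255],
    [[0, 0, 0], [0, 0, 0], 255],
    [[0, 0, 0], [0, 0, 0], 255],
    [[0, 0, 0], [0, 0, 0], 95],
    [[0, 0, 0], [0, 0, 0], 85],
    [[0, 0, 0], [0, 0, 0], 60],
    [[0, 0, 0], [0, 0, 0], 30],
    [[0, 0, 0], [0, 0, 0], 0],
    [[0, 0, 0], [0, 0, 0], 0],
    [[0, 0, 0], [0, 0, 0], 0],
  ],
  newtons=4,
)

```text
time: 15.7
tool_pos: [0.5034, 0.2253, 0.0035]
tool_rot: [3.142, -0.0, 2.973]
contact_force: [-1.1, -0.4, 0.3]
opening: 0.091
```

```bash
python3 ob.py; python3 - <<'E'
from cell import imaging
import cv2,pickle
d=imaging.read_camera("wrist");cv2.imwrite("pics/w6.png",d["pixels"][:,:,::-1]);pickle.dump(d,open("pics/w6.pkl","wb"))
E
```

```text
15.7 [0.5034 0.2253 0.0035] [ 3.1415 -0.      2.9735] F [-1.0619 -0.4378  0.3387] T [ 0.0473  0.0026 -0.0146] open 0.09096177702375706 q6 -1.1209067171995244
```

View pics/w6.png

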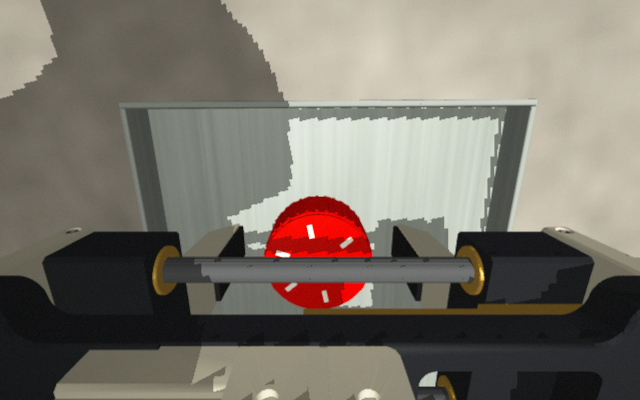

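The cap stands centred between the open pads at (318,258). I'll retreat straight up and then sideways, and check.

>>> send_rows(
  plan=[
    [[0, 0, 0.01], [0, 0, 0], 0],
    [[0, 0, 0.02], [0, 0, 0], 0],
    [[0, 0, 0.04], [0, 0, 0], 0],
    [[0, 0, 0.05], [0, 0, 0], 0],
    [[0, 0, 0.05], [0, 0, 0], 0],
    [[0, 0, 0.05], [0, 0, 0], 0],
    [[0, 0, 0.05], [0, 0, 0], 0],
    [[0, 0, 0.03], [0, 0, 0], 0],
    [[-0.03, -0.04, 0], [0, 0, 0], 0],
    [[-0.03, -0.04, 0], [0, 0, 0], 0],
    [[0, -0.04, 0], [0, 0, 0], 0],
    [[0, -0.04, 0], [0, 0, 0], 0],
    [[0, -0.04, 0], [0, 0, 0], 0],
    [[0, -0.04, 0], [0, 0, 0], 0],
    [[0, 0, 0], [0, 0, 0], 0],
    [[0, 0, 0], [0, 0, 0], 0],
  ],
)

```text
time: 17.35
tool_pos: [0.4431, -0.0151, 0.3041]
tool_rot: [3.141, 0.0, 2.971]
contact_force: [1.2, 1.1, 0.1]
opening: 0.0913
```

```bash
python3 ob.py; python3 - <<'E'
from cell import imaging
import cv2,pickle
for n in("top","scene"):
    d=imaging.read_camera(n);cv2.imwrite(f"pics/{n}7.png",d["pixels"][:,:,::-1]);pickle.dump(d,open(f"pics/{n}7.pkl","wb"))
t=cv2.imread("pics/top7.png");cv2.imwrite("pics/t7c.png",cv2.resize(t[165:270,200:290],None,fx=5,fy=5,interpolation=cv2.INTER_CUBIC))
t=cv2.imread("pics/scene7.png");cv2.imwrite("pics/s7c.png",cv2.resize(t[175:265,345:445],None,fx=6,fy=6,interpolation=cv2.INTER_CUBIC))
E
```

```text
17.35 [ 0.4431 -0.0151  0.3041] [3.141  0.0004 2.9711] F [1.1505 1.0861 0.0643] T [0.0095 0.03   0.0086] open 0.09134440146076941 q6 -1.607973630013177
```

View pics/top7.png

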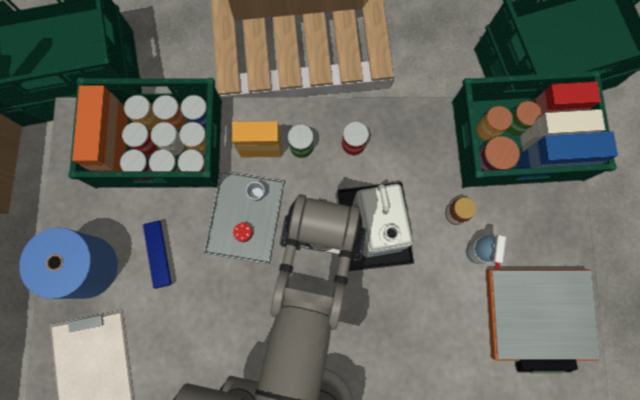

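View pics/t7c.png

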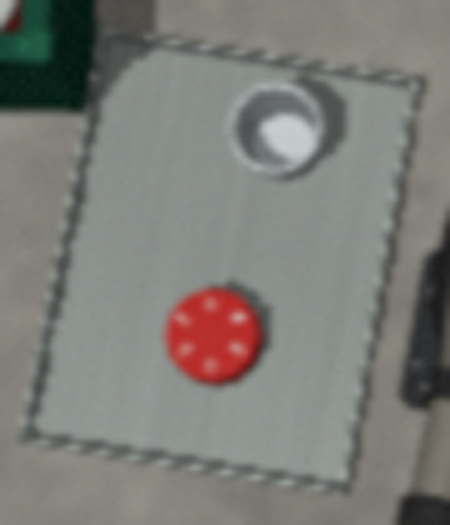

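View pics/s7c.png

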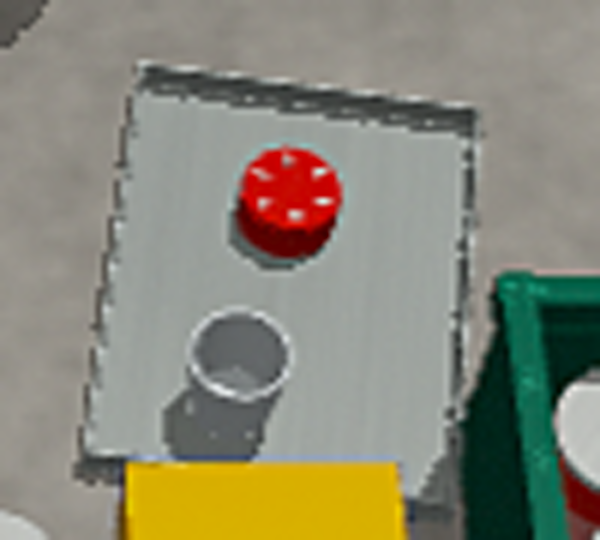

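```bash
python3 - <<'E'
from h import *
t=pickle.load(open("pics/top7.pkl","rb"));s=pickle.load(open("pics/scene7.pkl","rb"))
print(tri([(t,200+211.5/5-.5,165+334.5/5-.5),(s,345+292.5/6-.5,175+187.5/6-.5)]))
from cell import robot
print(robot.hand_in())
E
```

```text
[0.50437232 0.22498712 0.0348141 ]
the job is handed in; nothing more can be done
None
```

The red cap is off the can and standing right way up on the floor of the rinse tray, let go. I handed the job in at about 17.4 s; hand-in reports no verdict.

- **Opening:** I gripped the cap at 55 N and pressed with 16–21 N while turning it anticlockwise about 64°. I took the rise in torque to 0.74 N·m as the stop, since the bumps had given at most 0.23 N·m. I then eased off the twist and pressure, and the cap lifted with under 3 N of pull.
- **Placing:** The fingertips reached about 3 mm below the cap's foot, so I let go of it just above the tray floor and it dropped a few millimetres. The cap's centre is at about (0.504, 0.225) m, some 50 mm from the tray centre, away from the cup.
- **Last checks:** The final pictures show the cap level with its top up. The cup and the other goods appear where they were at the start, and the arm is clear of everything. The cap top measured 34.8 mm above the table, against an expected 33 mm; that gap is within the 2 mm camera calibration.

No check failed. I did not measure the cap's tilt separately.

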